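# Pull a stuck cover off its chassis in the hold-down fixture

### The arm

A 6-joint arm with a two-finger parallel gripper is mounted at the origin on the work surface. World frame = base frame: x ahead of the robot, y to its left, z up, the work surface at z = 0. Lengths are in m, angles in degrees, forces in N, time in s.
With the tool pointing down it reaches from about 0.375 to 0.9 m from the base axis. Payload 3.1 kg.
Tool frame: the origin (TCP) lies at the very end of the fingers, on their centre line; the grasp point (between the pads) lies 19 mm behind it; z points along the fingers, y is the line along which they close (so a half turn about z gives the same grasp; the last joint's range is limited). The gripper opens to 87 mm and grips with 3 to 60 N. Pads are 19 mm wide; open, the fingers measure 117 mm over their backs; the gripper's body (75 mm by 190 mm) begins 51 mm behind the grasp point.
Start: joints at [-86.087, 30.224, 82.088, -0, 67.689, -10.227], TCP at [0.153, -0.606, 0.223] pointing down, gripper open.
Joint ranges: [-176.69, 176.69], [-43.24, 126.21], [12.49, 139.97], [-82, 262], [0, 151.66], [-163.58, 163.58]. Speed limits (degrees/s): [159.86, 159.86, 180, 180, 180, 180].

### API

Orientations are given as a 3x3 rotation matrix whose columns are the frame's x, y, z axes.
In Python, from rig import * gives the robot as it stands.
- The arm moves only by the tool jog_arm, never from a script. Its arguments are lists of equal length, an entry for each row: "delta_pos": the shift along the world's x, y, z in cm, a list of three; "turn": the turn about the world's z in degrees; "grip": the closure, from 0 (fully open) to 1 (shut). In form: {"delta_pos": [[x, y, z], ...], "turn": [turn, ...], "grip": [grip, ...]}. A call has 1 to 12 rows; each row is the pose to reach, as a shift and turn from the pose commanded when the call began; what a row does not reach only later rows make up. A row lasts 1/8 s, in which the tool goes at most 62.5 mm and 10.7 degrees, less where a joint would pass 70% of its speed; a pose out of reach is approached as far as the arm can. A call with a gripper value outside its range is refused whole. The fingers move at their own pace and stop on an object; the grip force is fixed at half the most. Time passes only in rows, so rows that repeat a pose let the fingers close. It gives the time, the measured TCP pose, the force, the opening and the grip force at its end, in the units of the state.
- read_state(): the state, without advancing time (a new reading comes with each control period).
- capture(name): name is "scene" or "top"; returns a dict with "color" (384x512x3 uint8, blue, green, red), "fovy" (degrees; the focal length in pixels is half the picture's height over the tangent of half this angle, whatever the lens; pixels are square), "cx", "cy" (the principal point, pixels), "camera_from_world" (4x4, takes a point from world to camera coordinates). Camera axes: x right, y up, looking along -z (the intrinsics and any distortion apply to the point x, -y, -z); pixel columns grow to the right and rows downward; lengths in m; the calibration is good to about 2 mm. A picture is of the moment at which its call begins. There is no depth.
- hand_in(): hands the job in; it is judged then, once.
The state is a dict: "time_s": time; "joint_positions": joint angles; "qvel": joint speeds; "tau": joint torques, N m; "position": TCP position; "tcp_rot": TCP orientation; "force": force on the tool from outside, world axes, zero at the start; "moment": the same for the moment, N m; "opening": opening from 0.0 (shut) to 1.0 (fully open); "grasp_force": force on a finger pad.
Only numpy, scipy, OpenCV 4.12 (cv2) and the standard library are available. Lean on these libraries where they do the work, as an engineer would, in place of code of your own. Each camera call takes 0.05 s, during which the arm holds its last target. There are 200 camera calls.

### The job

The cover is stuck on its chassis and would carry it along if simply lifted. Without lifting the chassis off the bench, slide the module with its cover on into the hold-down fixture, under both lips and fully home at the end stop; then lift the cover off so that the chassis stays home in the fixture. Set the cover down gently in the empty tray, flat on its floor and open side down, and leave the other things on the bench where they are.

Things in the scene. Friction and masses are not known exactly. Their poses are not given: they have to be found in the camera images.
- chassis: Inner part: aluminium chassis, a flat plate 110 (its x) x 84 (its y) x 5 mm carrying a block 72 x 40 mm whose top is 50 mm above the plate's underside, hidden under the cover at first. Origin: centre of the plate's underside, z up. 0.3 to 0.4 kg. The plate sticks out past the cover by 15 mm at each x end and 14 mm at each y side.
- cover: Outer part: black box-shaped cover, open below, 80 (its x) x 56 (its y) x 60 mm high, walls 3 mm, about 0.1 kg. Origin: centre of its open lower rim, z up to its closed top. It starts pushed right down over the chassis block, rim on the plate (origin 5 mm above the chassis's, same axes).
- cover_top (a point): Centre of the cover's flat top. Two spring strips inside the cover pinch the block: pulling it off takes roughly 6 to 14 N, more than the chassis weighs, and it comes free after about 40 mm of straight upward pull. Play on the block: 1 mm along x; 1.5 mm, sprung, along y.
- fixture: Steel hold-down fixture bolted to the bench: two rails along its x, 88 mm apart, from x = -60 to +70 mm, each with a lip overhanging the plate's side edge by 7 mm; lip underside 7 mm, top 12 mm above the bench. No floor. Origin: on the bench, where the chassis origin is when fully home, chassis x along the fixture's x. The module goes in along +x.
- fixture_mouth (a point): On the bench at the open mouth of the fixture (fixture x = -60 mm, y = 0). Two splayed guides without lips reach from here out to about x = -100 mm, where they are about 125 mm apart. At the start the module lies in front of the mouth, its x axis roughly along the fixture's x.
- fixture_stop (a point): On the bench at the inner face of the fixture's cross stop (fixture x = +55 mm, y = 0), which is 12 mm high; the chassis plate's end meets it when fully home.
- tray_empty: The empty one of two equal shallow grey trays fixed to the bench: 170 (its x) x 140 (its y) mm outside, walls 4 mm thick and 22 mm high, floor about 4 to 5 mm thick. Origin at the centre of its underside.
- tray_empty_in (a point): Centre of the empty tray's inner floor (upper face), z up.
- tray_relays: The other tray, same size, with three loose black relay blocks in it; not for the cover. Origin at the centre of its underside.
- screwdriver: Bystander: screwdriver about 170 mm long, lying. Origin on its underside.
- jar: Bystander: small closed jar, 52 mm across, 55 mm high. Origin on its underside.
- spool: Bystander: metal spool 54 mm across, 42 mm high. Origin on its underside.
- fob: Bystander: black key-fob housing 62 x 36 x 14 mm. Origin on its underside.
- radio: Bystander: black two-way radio lying flat, 110 x 55 x 32 mm with a 120 mm aerial along its +x. Origin on its underside.
- relay_spare: Bystander: black relay block 28 x 20 x 16 mm on the bench. Origin on its underside.

How it is judged (in metres and radians):
On the way, in this order (a step that is already met when the one before it is completed fails the run):
1. The module, cover still on, is fully home under the lips of the fixture (x of chassis in the frame of fixture between -0.01 and 0.006 m and y of chassis in the frame of fixture between -0.006 and 0.006 m and angle between the x axis of chassis and the x axis of fixture, either way round below 0.08 rad and height (world z) of chassis below 0.006 m and angle between chassis's own z axis and vertical below 0.06 rad and z of cover in the frame of chassis below 0.01 m), for 0.2 s.
2. The cover is lifted clear above the chassis, which stays home in the fixture (x of chassis in the frame of fixture between -0.01 and 0.006 m and y of chassis in the frame of fixture between -0.006 and 0.006 m and angle between the x axis of chassis and the x axis of fixture, either way round below 0.08 rad and height (world z) of chassis below 0.006 m and angle between chassis's own z axis and vertical below 0.06 rad and z of cover in the frame of chassis above 0.065 m), for 0.1 s.
At the end, for the whole second after the job is handed in: The chassis lies flat in the fixture, within 10 mm short of the end stop, under both lips and square to it within 0.08 rad; the cover rests flat on the floor of the empty tray, open side down (tilt under 0.1 rad), wholly inside its walls; both at rest (x of chassis in the frame of fixture between -0.01 and 0.006 m and y of chassis in the frame of fixture between -0.006 and 0.006 m and angle between the x axis of chassis and the x axis of fixture, either way round below 0.08 rad and height (world z) of chassis below 0.006 m and angle between chassis's own z axis and vertical below 0.06 rad and x of cover in the frame of tray_empty_in between -0.08 and 0.08 m and y of cover in the frame of tray_empty_in between -0.065 and 0.065 m and z of cover in the frame of tray_empty_in between -0.004 and 0.006 m and angle between cover's own z axis and vertical below 0.1 rad and linear speed of each of cover, chassis below 0.02 m/s); the robot touches nothing.
It fails at once if the chassis is lifted off the bench (more than 12 mm) (height (world z) of chassis above 0.012 m).
It fails at once if the cover is dropped or slammed into the tray (faster than 0.5 m/s within 30 mm of its floor) (x of cover in the frame of tray_empty_in between -0.1 and 0.1 m and y of cover in the frame of tray_empty_in between -0.09 and 0.09 m and z of cover in the frame of tray_empty_in between -0.02 and 0.03 m and linear speed of cover above 0.5 m/s).
It fails at once if another thing on the bench is knocked more than 30 mm away (distance of any of screwdriver, jar, spool, fob, radio, relay_spare from where it was at the start of the episode above 0.03 m).
It also fails if it takes over 61 s, if anything falls off the work surface, if the arm or the gripper's body presses on something with over 40 N, if the wrist force passes 120 N, or if a joint passes its speed limit or range.

## Working session

There is one attempt and no reset: what is moved stays moved. The work goes in short steps, Python scripts to look and compute and a tool call to move; the robot and the scene stay as the last step left them, time stands still between calls to the robot, and variables do not carry over. Pictures are saved under pics/ and viewed, at most 12 in all, crops included, and the job is handed in when it is done.

Besides the shell and the picture viewer there is one more tool, called by a JSON object that holds its "api" and its "payload", one argument or row to a line. jog_arm: Moves the arm, as the interface text tells. Its arguments: {"type":"object","properties":{"delta_pos":{"type":"array"},"turn":{"type":"array"},"grip":{"type":"array"}},"required":["delta_pos","turn","grip"]}

```bash
mkdir -p pics; ls; python3 - <<'E'
from rig import *
import cv2
s=read_state();print(s)
for n in("scene","top"):
    c=capture(n);cv2.imwrite(f"pics/{n}0.png",c["color"]);print(n,{k:v for k,v in c.items() if k!="color"})
E
```

```text
pics
{'time_s': 0.0, 'joint_positions': array([-8.60881855e+01,  3.02803985e+01,  8.21559255e+01, -2.77039618e-03,
        6.76889442e+01, -1.02274433e+01]), 'qvel': array([ 0.11902609, -0.03647773,  0.03473077, -0.09074561, -0.10970848,
        0.06890244]), 'tau': array([ 6.37398334e-04, -4.40043211e+01, -1.76592869e+01,  6.32627564e-02,
        5.83530567e-02, -1.86941461e-04]), 'position': array([ 0.15263755, -0.60532085,  0.22155883]), 'tcp_rot': array([[ 9.69700405e-01,  2.44297128e-01, -1.93782911e-04],
       [ 2.44296962e-01, -9.69698020e-01,  2.17819611e-03],
       [ 3.44216149e-04, -2.15953823e-03, -9.99997609e-01]]), 'force': array([0.3764504 , 0.58813947, 1.53405717]), 'moment': array([ 0.00676941, -0.01248252, -0.02334446]), 'grasp_force': 0.0, 'opening': 1.0021870838151734}
scene {'fovy': 43.283734533627, 'cx': 252.95576259734867, 'cy': 187.83156852780314, 'camera_from_world': array([[-0.2656569 ,  0.96406335,  0.00287604,  0.15607006],
       [-0.79209246, -0.2199673 ,  0.56938908,  0.42460376],
       [ 0.54955977,  0.14898405,  0.82206314, -1.84136975],
       [ 0.        ,  0.        ,  0.        ,  1.        ]])}
top {'fovy': 57.07726742642007, 'cx': 259.20950685359185, 'cy': 191.8110505102698, 'camera_from_world': array([[ 0.01457448, -0.99989206, -0.00185835, -0.02683693],
       [ 0.99653493,  0.01437329,  0.08192398, -0.56452646],
       [-0.08188843, -0.00304591,  0.99663685, -0.86092312],
       [ 0.        ,  0.        ,  0.        ,  1.        ]])}
```

View pics/top0.png

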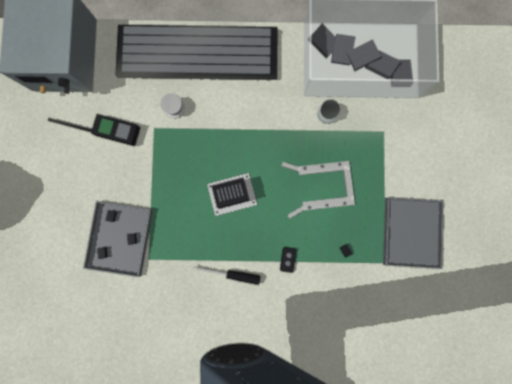

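View pics/scene0.png

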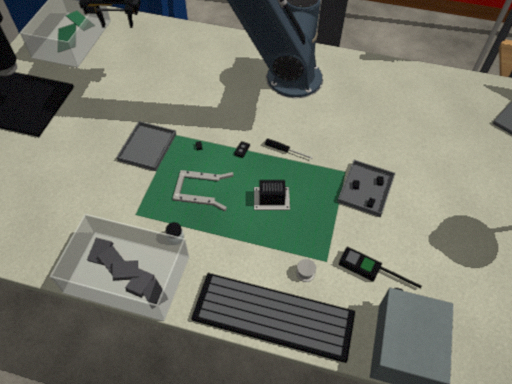

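The top view shows the module at about (232,193) and the fixture at (325,186), with its mouth facing left. The empty tray is at (414,232) and the relay tray at (118,238). I'll measure by mask.

```bash
cat > h.py <<'E'
from rig import *
import cv2, numpy as np
def ray(c,u,v,z):
    f=192/np.tan(np.radians(c["fovy"]/2)); M=c["camera_from_world"]; R,t=M[:3,:3],M[:3,3]
    d=R.T@np.array([(u-c["cx"])/f,-(v-c["cy"])/f,-1]); o=-R.T@t
    return (o+d*(z-o[2])/d[2])
def pix(c,p):
    f=192/np.tan(np.radians(c["fovy"]/2)); q=c["camera_from_world"][:3,:3]@np.asarray(p)+c["camera_from_world"][:3,3]
    return np.array([c["cx"]-f*q[0]/q[2], c["cy"]+f*q[1]/q[2]])
def rects(c,mask,z,amin=60):
    out=[]
    for k in cv2.findContours(mask,cv2.RETR_EXTERNAL,cv2.CHAIN_APPROX_NONE)[0]:
        if cv2.contourArea(k)<amin: continue
        w=np.array([ray(c,u,v,z)[:2] for u,v in k[:,0].astype(float)])
        (m,s,a)=cv2.minAreaRect((w*1000).astype(np.float32))
        out.append((cv2.boundingRect(k),np.round(m,1),np.round(s,1),round(a,1)))
    return out
E
python3 - <<'E'
from h import *
c=capture("top");im=c["color"];i=im.astype(int)
b=((i.min(2)>135)).astype(np.uint8)*255
b[:, :165]=0;b[:,370:]=0;b[:140]=0;b[245:]=0
print("bright z=.005");[print(r) for r in rects(c,b,.005)]
print("bright z=.012");[print(r) for r in rects(c,b,.012)]
hsv=cv2.cvtColor(im,cv2.COLOR_BGR2HSV)
g=((hsv[...,1]<70)&(hsv[...,2]<130)).astype(np.uint8)*255
g[:,:375]=0;g[:185]=0;g[280:]=0;g[:,455:]=0
print("tray");[print(r) for r in rects(c,g,.022)]
v=cv2.resize(im[140:280,190:460],None,fx=2.9,fy=2.9,interpolation=cv2.INTER_CUBIC);cv2.imwrite("pics/crop.png",v)
E
```

```text
bright z=.005
((208, 173, 49, 43), array([559.8,  52.1]), array([ 84.7, 110.3]), 15.8)
((282, 161, 72, 57), array([ 582.6, -169.2]), array([139.6, 171.1]), 7.2)
bright z=.012
((208, 173, 49, 43), array([559.3,  51.5]), array([ 84.1, 109.4]), 15.8)
((282, 161, 72, 57), array([ 581.9, -168. ]), array([138.5, 169.8]), 7.2)
tray
((408, 273, 47, 7), array([ 363.5, -443.7]), array([ 14.5, 113.5]), 0.9)
((381, 197, 63, 71), array([ 470.5, -400.7]), array([150.1, 169. ]), 86.8)
```

View pics/crop.png

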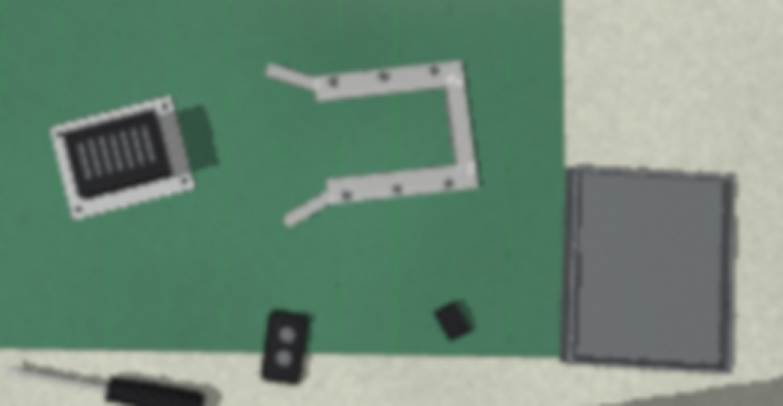

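```bash
python3 - <<'E'
from h import *
c=capture("top");i=c["color"].astype(int)
b=(i.min(2)>135).astype(np.uint8)*255
b[:,:270]=0;b[:,370:]=0;b[:140]=0;b[245:]=0
k=max(cv2.findContours(b,cv2.RETR_EXTERNAL,cv2.CHAIN_APPROX_NONE)[0],key=cv2.contourArea)
w=np.array([ray(c,u,v,.012)[:2]*1000 for u,v in k[:,0].astype(float)])
a=np.radians(-83)
for _ in range(3):
    X=np.array([np.cos(a),np.sin(a)]);Y=np.array([-X[1],X[0]])
    s=w@X;t=w@Y;e=np.percentile(s,97);mid=(t[s>e-100].max()+t[s>e-100].min())/2
    sel=(s>e-110)&(s<e-25);fs=[]
    for sg in(1,-1):
        for lo,hi in((0,45),(45,80)):
            q=sel&(sg*(t-mid)>lo)&(sg*(t-mid)<hi)
            p=np.polyfit(s[q],t[q],1);fs.append((sg,lo,q.sum(),p[0],np.polyval(p,e-70),np.std(t[q]-np.polyval(p,s[q]))))
    a+=np.arctan(np.mean([f[3] for f in fs]))
    print(np.degrees(a),e,s.min(),mid);[print(np.round(f,3)) for f in fs]
X=np.array([np.cos(a),np.sin(a)]);Y=np.array([-X[1],X[0]]);s=w@X;t=w@Y
print("far",np.percentile(s,[90,97,100]))
n=np.mean([f[4] for f in fs]);e=np.percentile(s,97)
print("fixture origin",(e-70)*X+n*Y)
E
```

```text
-82.5467083036305 321.8205038925729 152.60640968288055 558.2286906708416
[1.00000e+00 0.00000e+00 3.70000e+01 1.80000e-02 5.95766e+02 2.47000e+00]
[1.00000e+00 4.50000e+01 3.80000e+01 8.00000e-03 6.10913e+02 2.56100e+00]
[-1.0000e+00  0.0000e+00  3.4000e+01 -3.0000e-03  5.2165e+02  6.8500e-01]
[-1.00000e+00  4.50000e+01  4.20000e+01  9.00000e-03  5.05303e+02
  2.72200e+00]
-82.74145348323201 326.21970417301907 156.89620643676378 556.1258922779762
[ 1.00000e+00  0.00000e+00  3.60000e+01 -3.00000e-03  5.93614e+02
  2.22900e+00]
[  1.     45.     38.      0.    608.902   2.561]
[-1.00000e+00  0.00000e+00  3.40000e+01 -1.10000e-02  5.19638e+02
  6.85000e-01]
[-1.00000e+00  4.50000e+01  4.20000e+01  1.00000e-03  5.03295e+02
  2.72200e+00]
-82.74300911821236 324.3527280657692 155.23179704419124 556.9874762607349
[  1.      0.     36.     -0.    594.482   2.229]
[1.0000e+00 4.5000e+01 3.8000e+01 4.0000e-03 6.0977e+02 2.5610e+00]
[-1.00000e+00  0.00000e+00  3.40000e+01 -8.00000e-03  5.20507e+02
  6.85000e-01]
[-1.00000e+00  4.50000e+01  4.20000e+01  4.00000e-03  5.04163e+02
  2.72200e+00]
far [322.87807532 324.3378189  325.17138894]
fixture origin [ 584.89455253 -181.91112619]
```

{"api": "jog_arm", "payload": {
  "delta_pos": [
    [2,6,0],
    [6,12,0],
    [11,18,0],
    [16,24,0],
    [21,30,0],
    [26,37,0],
    [31,45,0],
    [36,54,0],
    [40.5,65.5,0],
    [40.5,65.5,0],
    [40.5,65.5,0],
    [40.5,65.5,0]
  ],
  "turn": [10,20,30,40,50,60,70,80,88,91.7,91.7,91.7],
  "grip": [0,0,0,0,0,0,0,0,0,0,0,0]
}}

```text
time_s: 1.7
position: [0.5472, 0.0289, 0.2226]
tcp_rot: [[-0.273, 0.962, 0.0], [0.962, 0.273, -0.0], [-0.0, 0.0, -1.0]]
force: [-0.5, -1.4, 0.3]
opening: 1.001
grasp_force: 0.0
```

{"api": "jog_arm", "payload": {
  "delta_pos": [
    [0,0,0],
    [0,0,0],
    [0,0,0]
  ],
  "turn": [0,0,0],
  "grip": [0,0,0]
}}

```text
time_s: 2.08
position: [0.5457, 0.0256, 0.2224]
tcp_rot: [[-0.271, 0.963, -0.001], [0.963, 0.271, -0.0], [0.0, -0.001, -1.0]]
force: [-0.5, 0.3, -0.9]
opening: 1.0
grasp_force: 0.0
```

```bash
python3 - <<'E'
from h import *
c=capture("scene")
for z,m in((.065,0),):
    i=c["color"]; v=cv2.resize(i[130:260,130:320],None,fx=4,fy=4,interpolation=cv2.INTER_CUBIC);cv2.imwrite("pics/s1.png",v)
# check module: project expected plate corners & cover top corners in scene view
a=np.radians(-74.2);X=np.array([np.cos(a),np.sin(a)]);Y=np.array([-X[1],X[0]])
for (p,q,z) in((40,28,.065),(40,-28,.065),(-40,28,.065),(-40,-28,.065),(55,42,.005),(55,-42,.005),(-55,42,.005),(-55,-42,.005)):
    w=(np.array([559.8,52.1])+p*X+q*Y)/1000
    print(np.round((pix(c,[*w,z])-[130,130])*4))
E
```

```text
[516. 253.]
[515. 193.]
[622. 253.]
[619. 192.]
[496. 312.]
[495. 223.]
[638. 311.]
[632. 222.]
```

View pics/s1.png

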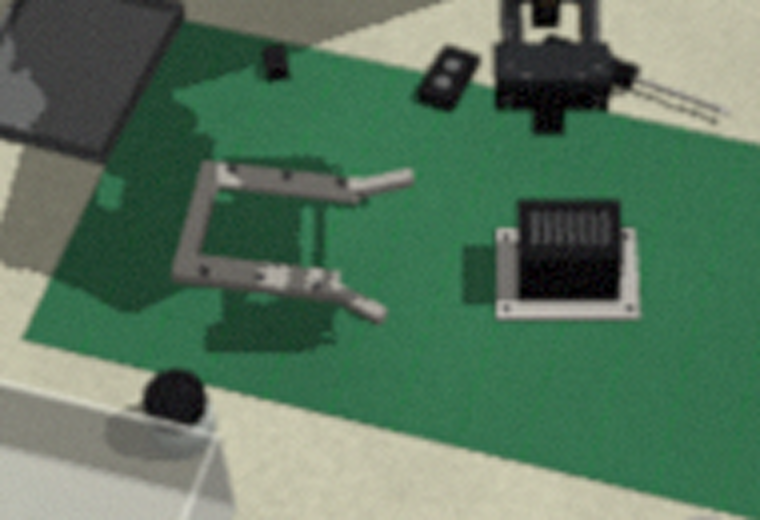

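The module matches the projection to within about 3 mm: plate corners at (497,318) and (638,318) against (496,312) and (638,311) predicted. The next move centres the tool over it and goes down.

{"api": "jog_arm", "payload": {
  "delta_pos": [
    [1.5,2.6,0],
    [1.5,2.6,-4],
    [1.5,2.6,-8],
    [1.5,2.6,-12],
    [1.5,2.6,-15],
    [1.5,2.6,-17.5],
    [1.5,2.6,-19],
    [1.5,2.6,-19.6],
    [1.5,2.6,-19.6],
    [1.5,2.6,-19.6]
  ],
  "turn": [0,0,0,0,0,0,0,0,0,0],
  "grip": [0,0,0,0,0,0,0,0,0,0]
}}

```text
time_s: 3.38
position: [0.5621, 0.0528, 0.0275]
tcp_rot: [[-0.273, 0.962, 0.002], [0.962, 0.273, -0.0], [-0.001, 0.002, -1.0]]
force: [0.3, 0.0, 0.8]
opening: 1.001
grasp_force: 0.0
```

{"api": "jog_arm", "payload": {
  "delta_pos": [
    [0,0,0],
    [0,0,0],
    [0,0,0],
    [0,0,0],
    [0,0,0],
    [0,0,0],
    [0,0,0],
    [0,0,0]
  ],
  "turn": [0,0,0,0,0,0,0,0],
  "grip": [0.2,0.25,0.3,0.35,0.4,0.5,0.6,0.6]
}}

```text
time_s: 4.38
position: [0.5603, 0.053, 0.0265]
tcp_rot: [[-0.273, 0.962, -0.002], [0.962, 0.273, 0.0], [0.001, -0.002, -1.0]]
force: [-4.4, -1.1, 3.6]
opening: 0.639
grasp_force: 30.0
```

```bash
python3 - <<'E'
from h import *
c=capture("scene");i=c["color"]; v=cv2.resize(i[130:260,130:320],None,fx=4,fy=4,interpolation=cv2.INTER_CUBIC);cv2.imwrite("pics/s2.png",v)
s=read_state();print(s["position"],s["force"],s["moment"])
E
```

```text
[0.5604114  0.05299866 0.02645542] [-4.84278966 -2.54477238  4.98022743] [-0.43012116  1.01027793  0.02201197]
```

View pics/s2.png

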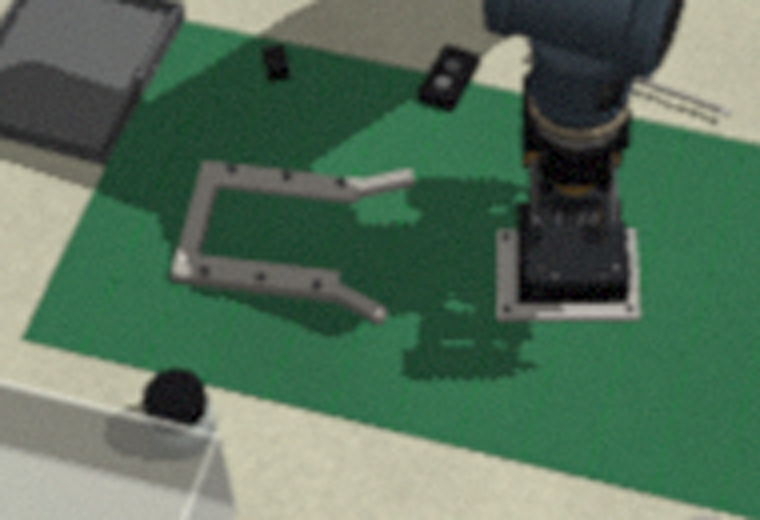

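The grip is firm: 55.6 mm opening and 30 N. The module lies flat, and both lips and the mouth are free.

{"api": "jog_arm", "payload": {
  "delta_pos": [
    [0,-0.6,0],
    [0,-1.5,0],
    [0,-2.5,0],
    [0,-3.6,0],
    [0.2,-5,0],
    [0.35,-6.4,0],
    [0.55,-7.8,0],
    [0.7,-9.2,0],
    [0.85,-10.6,0],
    [1.0,-11.6,0],
    [1.0,-11.6,0]
  ],
  "turn": [-2,-4,-6.5,-8.6,-8.6,-8.6,-8.6,-8.6,-8.6,-8.6,-8.6],
  "grip": [0.6,0.6,0.6,0.6,0.6,0.6,0.6,0.6,0.6,0.6,0.6]
}}

```text
time_s: 5.8
position: [0.5719, -0.065, 0.0266]
tcp_rot: [[-0.127, 0.992, 0.001], [0.992, 0.127, -0.002], [-0.002, 0.0, -1.0]]
force: [-0.2, -3.2, 1.1]
opening: 0.644
grasp_force: 30.0
```

```bash
python3 - <<'E'
from h import *
c=capture("scene");i=c["color"]; v=cv2.resize(i[150:230,150:290],None,fx=5.6,fy=5.6,interpolation=cv2.INTER_CUBIC);cv2.imwrite("pics/s3.png",v)
s=read_state();print(s["position"],s["tcp_rot"][:2,1],s["force"],s["moment"])
E
```

```text
[ 0.57190301 -0.06473523  0.02661916] [0.99184902 0.12741686] [ 0.00852819 -3.3336563   1.18520668] [-0.35524146  0.21797624  0.05126031]
```

View pics/s3.png

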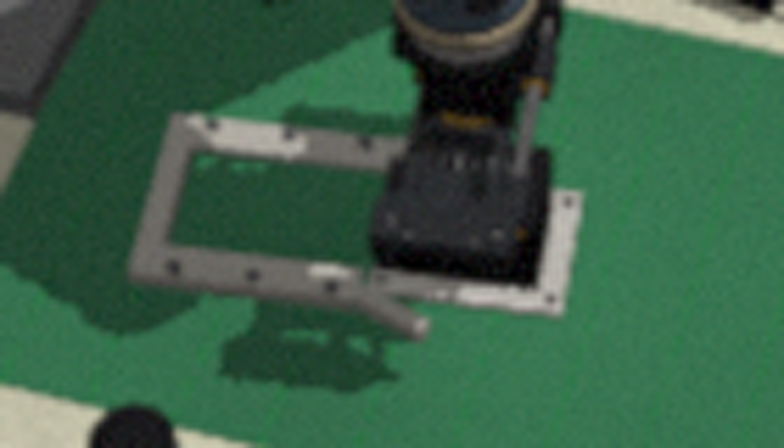

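The module is at the mouth, with its front end between the guides and just short of the lips. It sits about 1.8 mm too far toward +x by my estimate, so I'll correct that on the way in and watch the force.

{"api": "jog_arm", "payload": {
  "delta_pos": [
    [-0.15,0,0],
    [-0.1,-0.6,0],
    [0.0,-1.2,0],
    [0.05,-1.8,0],
    [0.1,-2.4,0],
    [0.2,-3.0,0],
    [0.2,-3.0,0]
  ],
  "turn": [0,0,0,0,0,0,0],
  "grip": [0.6,0.6,0.6,0.6,0.6,0.6,0.6]
}}

```text
time_s: 6.72
position: [0.5733, -0.0942, 0.0265]
tcp_rot: [[-0.126, 0.992, -0.0], [0.992, 0.126, -0.001], [-0.001, -0.0, -1.0]]
force: [-0.6, -0.9, 2.7]
opening: 0.643
grasp_force: 30.0
```

{"api": "jog_arm", "payload": {
  "delta_pos": [
    [0.1,-0.7,0],
    [0.2,-1.4,0],
    [0.3,-2.1,0],
    [0.35,-2.8,0],
    [0.45,-3.5,0],
    [0.55,-4.2,0],
    [0.65,-4.9,0],
    [0.75,-5.6,0],
    [0.85,-6.3,0],
    [0.95,-7.0,0],
    [0.95,-7.0,0]
  ],
  "turn": [0,0,0,0,0,0,0,0,0,0,0],
  "grip": [0.6,0.6,0.6,0.6,0.6,0.6,0.6,0.6,0.6,0.6,0.6]
}}

```text
time_s: 8.1
position: [0.5833, -0.1646, 0.0266]
tcp_rot: [[-0.126, 0.992, 0.001], [0.992, 0.126, -0.002], [-0.002, 0.001, -1.0]]
force: [-0.4, -0.5, 2.1]
opening: 0.642
grasp_force: 30.0
```

{"api": "jog_arm", "payload": {
  "delta_pos": [
    [0.05,-0.4,0],
    [0.1,-0.8,0],
    [0.15,-1.1,0],
    [0.15,-1.4,0],
    [0.15,-1.4,0]
  ],
  "turn": [0,0,0,0,0],
  "grip": [0.6,0.6,0.6,0.6,0.6]
}}

```text
time_s: 8.72
position: [0.5846, -0.1776, 0.0266]
tcp_rot: [[-0.126, 0.992, 0.0], [0.992, 0.126, -0.001], [-0.001, 0.0, -1.0]]
force: [-0.6, 2.5, 1.5]
opening: 0.641
grasp_force: 30.0
```

{"api": "jog_arm", "payload": {
  "delta_pos": [
    [0.03,-0.2,0],
    [0.05,-0.4,0],
    [0.05,-0.4,0]
  ],
  "turn": [0,0,0],
  "grip": [0.6,0.6,0.6]
}}

```text
time_s: 9.1
position: [0.5849, -0.1813, 0.0266]
tcp_rot: [[-0.126, 0.992, -0.0], [0.992, 0.126, -0.0], [-0.0, -0.0, -1.0]]
force: [-0.8, 2.1, 3.5]
opening: 0.64
grasp_force: 30.0
```

{"api": "jog_arm", "payload": {
  "delta_pos": [
    [0.02,-0.15,0],
    [0.04,-0.3,0],
    [0.04,-0.3,0]
  ],
  "turn": [0,0,0],
  "grip": [0.6,0.6,0.6]
}}

```text
time_s: 9.48
position: [0.5849, -0.1822, 0.0266]
tcp_rot: [[-0.127, 0.992, -0.001], [0.992, 0.127, 0.003], [0.003, -0.001, -1.0]]
force: [0.1, 9.0, 4.5]
opening: 0.644
grasp_force: 30.0
```

```bash
python3 - <<'E'
from h import *
c=capture("scene");i=c["color"]; v=cv2.resize(i[150:230,150:290],None,fx=5.6,fy=5.6,interpolation=cv2.INTER_CUBIC);cv2.imwrite("pics/s4.png",v)
s=read_state();print(s["position"],s["force"],s["moment"])
E
```

```text
[ 0.58485472 -0.18219581  0.02654499] [0.28425285 7.92812245 4.48669154] [ 1.32820008 -0.0671721   0.1043608 ]
```

View pics/s4.png

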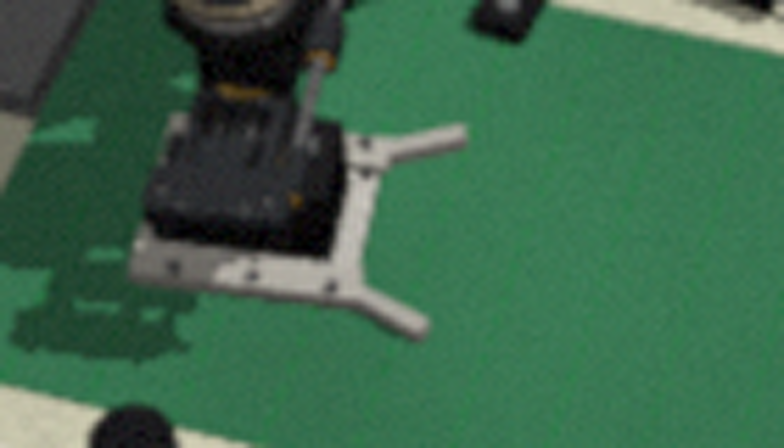

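The plate is under both lips and against the stop: the contact force rose to 9 N at the expected origin. I'll ease the push slightly, then pull straight up slowly.

{"api": "jog_arm", "payload": {
  "delta_pos": [
    [0,0.1,0],
    [0,0.1,0],
    [0,0.1,0.3],
    [0,0.1,0.6],
    [0,0.1,0.9],
    [0,0.1,1.2],
    [0,0.1,1.5]
  ],
  "turn": [0,0,0,0,0,0,0],
  "grip": [0.6,0.6,0.6,0.6,0.6,0.6,0.6]
}}

```text
time_s: 10.4
position: [0.5847, -0.1831, 0.0412]
tcp_rot: [[-0.126, 0.992, -0.001], [0.992, 0.126, 0.0], [0.0, -0.001, -1.0]]
force: [-0.0, 1.0, -11.6]
opening: 0.638
grasp_force: 30.0
```

```bash
python3 - <<'E'
from h import *
c=capture("scene");i=c["color"]; v=cv2.resize(i[130:230,150:290],None,fx=5.6,fy=5.6,interpolation=cv2.INTER_CUBIC);cv2.imwrite("pics/s5.png",v)
s=read_state();print(s["position"],s["force"],s["moment"])
E
```

```text
[ 0.58481134 -0.18317089  0.04169159] [ -1.0955279   1.1704402 -12.1479552] [0.1919974  0.14637137 0.13409953]
```

View pics/s5.png

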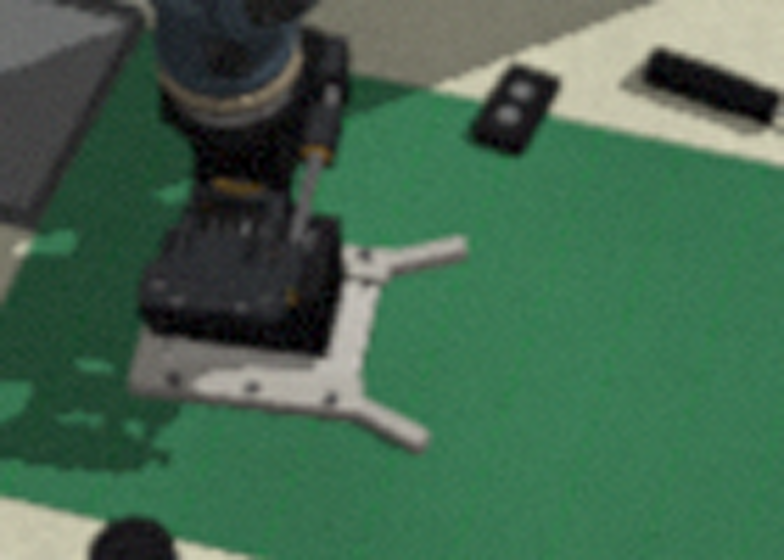

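The cover and fingers have risen about 15 mm at a pull of 12 N, and the plate is still held under the lips. I'll keep pulling straight up.

{"api": "jog_arm", "payload": {
  "delta_pos": [
    [0,0,0.4],
    [0,0,0.8],
    [0,0,1.2],
    [0,0,1.6],
    [0,0,2.0],
    [0,0,2.4],
    [0,0,3.0],
    [0,0,4.0],
    [0,0,5.0],
    [0,0,6.5],
    [0,0,8],
    [0,0,8]
  ],
  "turn": [0,0,0,0,0,0,0,0,0,0,0,0],
  "grip": [0.6,0.6,0.6,0.6,0.6,0.6,0.6,0.6,0.6,0.6,0.6,0.6]
}}

```text
time_s: 11.95
position: [0.5865, -0.1837, 0.1235]
tcp_rot: [[-0.126, 0.992, 0.003], [0.992, 0.126, -0.002], [-0.002, 0.003, -1.0]]
force: [-0.5, -0.3, 0.2]
opening: 0.643
grasp_force: 30.0
```

```bash
python3 - <<'E'
from h import *
c=capture("scene");i=c["color"]; v=cv2.resize(i[90:230,110:290],None,fx=4.2,fy=4.2,interpolation=cv2.INTER_CUBIC);cv2.imwrite("pics/s6.png",v)
s=read_state();print(s["position"],s["force"],s["moment"])
E
```

```text
[ 0.585781   -0.18330976  0.12249931] [ 0.00453428 -0.3347388  -0.53847986] [ 0.02006138 -0.04825773 -0.02895608]
```

View pics/s6.png

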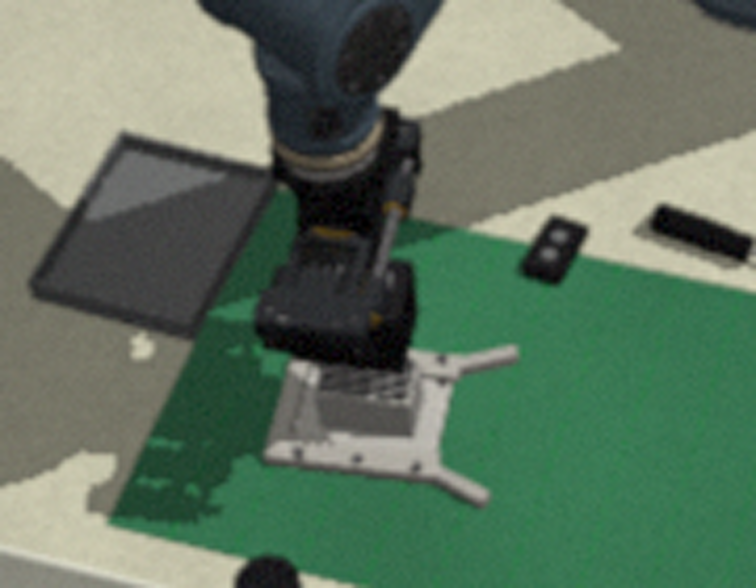

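The cover is free and the chassis is still seated in the fixture. Next I'll carry the cover to the tray centre, about (0.4705, -0.4055), and turn it -10° to line up with the tray.

{"api": "jog_arm", "payload": {
  "delta_pos": [
    [0,0,1.5],
    [-1.5,-3,3],
    [-3.5,-6.5,3],
    [-5.5,-10.5,3],
    [-7.5,-14.5,3],
    [-9.5,-18,3],
    [-10.8,-20.8,3],
    [-11.5,-22.2,3],
    [-11.5,-22.2,3],
    [-11.5,-22.2,3]
  ],
  "turn": [0,0,-2,-5,-8,-10,-10,-10,-10,-10],
  "grip": [0.6,0.6,0.6,0.6,0.6,0.6,0.6,0.6,0.6,0.6]
}}

```text
time_s: 13.25
position: [0.4707, -0.4037, 0.1515]
tcp_rot: [[0.047, 0.999, -0.0], [0.999, -0.047, 0.001], [0.001, -0.0, -1.0]]
force: [0.3, -0.3, -1.4]
opening: 0.637
grasp_force: 30.0
```

```bash
python3 - <<'E'
from h import *
c=capture("scene");i=c["color"]; v=cv2.resize(i[80:220,100:290],None,fx=4.2,fy=4.2,interpolation=cv2.INTER_CUBIC);cv2.imwrite("pics/s7.png",v)
for u,w in((122,133),(278,172),(195,335),(32,290)): print(np.round(ray(c,110+u/4.2,90+w/4.2,.022),4))
s=read_state();print(s["position"],s["force"])
E
```

```text
[ 0.3911 -0.4638  0.022 ]
[ 0.3967 -0.3248  0.022 ]
[ 0.5694 -0.3277  0.022 ]
[ 0.5625 -0.4664  0.022 ]
[ 0.47079806 -0.40357872  0.15150796] [ 0.42620432  0.43590838 -1.1681523 ]
```

View pics/s7.png

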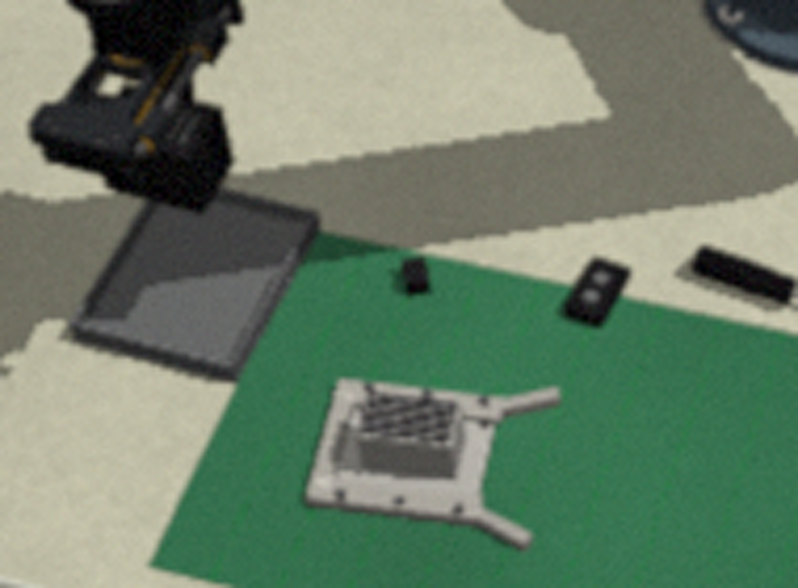

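The chassis is still home in the fixture (crop ~400,450), and the cover hangs above the tray. The scene view puts the tray centre at (0.480, -0.396), so I'll aim between the two measurements and lower gently.

{"api": "jog_arm", "payload": {
  "delta_pos": [
    [0.5,0.4,-1.5],
    [0.5,0.4,-3],
    [0.5,0.4,-4.5],
    [0.5,0.4,-6],
    [0.5,0.4,-7.5],
    [0.5,0.4,-8.7],
    [0.5,0.4,-9.7],
    [0.5,0.4,-10.5],
    [0.5,0.4,-11.2],
    [0.5,0.4,-11.8],
    [0.5,0.4,-12.2],
    [0.5,0.4,-12.2]
  ],
  "turn": [0,0,0,0,0,0,0,0,0,0,0,0],
  "grip": [0.6,0.6,0.6,0.6,0.6,0.6,0.6,0.6,0.6,0.6,0.6,0.6]
}}

```text
time_s: 14.8
position: [0.4752, -0.4009, 0.0293]
tcp_rot: [[0.048, 0.999, -0.0], [0.999, -0.048, 0.0], [0.0, -0.0, -1.0]]
force: [-0.2, 0.1, -1.2]
opening: 0.641
grasp_force: 30.0
```

{"api": "jog_arm", "payload": {
  "delta_pos": [
    [0,0,-0.15],
    [0,0,-0.3],
    [0,0,-0.3]
  ],
  "turn": [0,0,0],
  "grip": [0.6,0.6,0.6]
}}

```text
time_s: 15.18
position: [0.4753, -0.401, 0.0266]
tcp_rot: [[0.048, 0.999, -0.0], [0.999, -0.048, 0.0], [0.0, -0.0, -1.0]]
force: [-0.2, -0.7, 0.1]
opening: 0.64
grasp_force: 30.0
```

{"api": "jog_arm", "payload": {
  "delta_pos": [
    [0,0,-0.1],
    [0,0,-0.2],
    [0,0,-0.2]
  ],
  "turn": [0,0,0],
  "grip": [0.6,0.6,0.6]
}}

```text
time_s: 15.55
position: [0.4754, -0.4012, 0.0255]
tcp_rot: [[0.048, 0.999, 0.0], [0.999, -0.048, -0.0], [-0.0, 0.0, -1.0]]
force: [-0.8, 0.3, 5.4]
opening: 0.638
grasp_force: 30.0
```

The cover has touched the tray floor (5 N). I'll open the fingers slowly, then back straight up.

{"api": "jog_arm", "payload": {
  "delta_pos": [
    [0,0,0],
    [0,0,0],
    [0,0,0],
    [0,0,0],
    [0,0,0],
    [0,0,0]
  ],
  "turn": [0,0,0,0,0,0],
  "grip": [0.3,0.2,0.1,0,0,0]
}}

```text
time_s: 16.3
position: [0.4753, -0.401, 0.0245]
tcp_rot: [[0.048, 0.999, -0.0], [0.999, -0.048, 0.0], [0.0, -0.0, -1.0]]
force: [0.1, 0.3, 0.1]
opening: 0.993
grasp_force: 0.0
```

{"api": "jog_arm", "payload": {
  "delta_pos": [
    [0,0,1],
    [0,0,2.5],
    [0,0,4.5],
    [0,0,7],
    [0,0,10],
    [0,0,14],
    [-3,0,18],
    [-6,0,20],
    [-6,0,20],
    [-6,0,20]
  ],
  "turn": [0,0,0,0,0,0,0,0,0,0],
  "grip": [0,0,0,0,0,0,0,0,0,0]
}}

```text
time_s: 17.55
position: [0.4156, -0.401, 0.2249]
tcp_rot: [[0.049, 0.999, 0.001], [0.999, -0.049, -0.001], [-0.0, 0.001, -1.0]]
force: [-0.5, -0.6, -0.7]
opening: 0.998
grasp_force: 0.0
```

```bash
python3 - <<'E'
from h import *
c=capture("scene");i=c["color"]; v=cv2.resize(i[80:220,100:290],None,fx=4.2,fy=4.2,interpolation=cv2.INTER_CUBIC);cv2.imwrite("pics/s8.png",v)
E
```

```text
(no output)
```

View pics/s8.png

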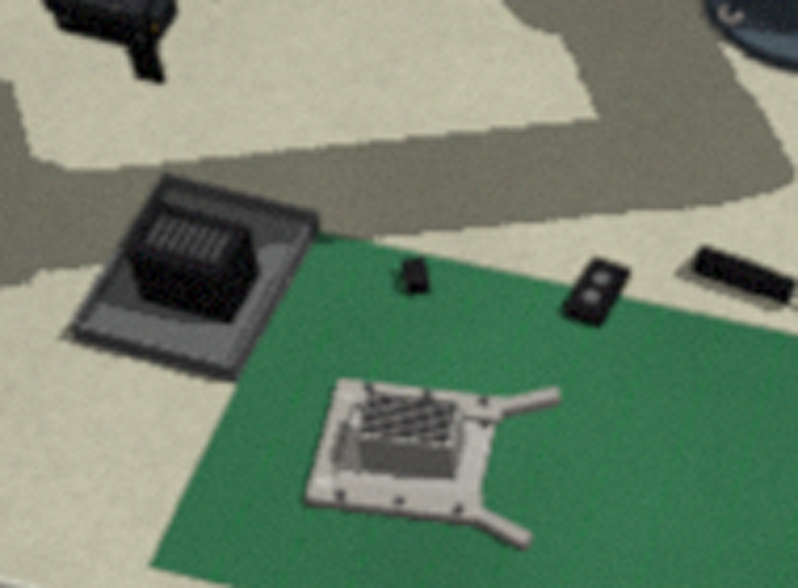

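The cover sits flat inside the tray (crop ~195,265), the chassis is home, and the gripper is clear of everything.

```bash
python3 -c "
from rig import *
print(hand_in())"
```

```text
the job is handed in; nothing more can be done
None
```

I've handed the job in at about 18 s of the 61 s allowed: the last picture shows the chassis home in the fixture and the cover flat, open side down, in the empty tray; the hand-in gave no verdict.

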